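# Set the adjuster screw of a polishing spindle

## Task

Set the running clearance on the green spindle block: turn the winged adjuster screw clockwise until you feel it bottom snugly on its seat, without forcing it, then back it off by a sixth of a turn (one mark of the six on the brass collar) and let go. Leave the jar, the tape roll and the steel block where they are.

Things in the scene. Friction and masses are not known exactly. Their poses are not given: they have to be found in the camera images.
- fixture: Green cast spindle block bolted to the bench, 110 x 150 x 134 mm over all. Origin on the bench straight below the screw's axis; z up, x from its open front to its column; the spindle lies along y, from -68 to +82 mm, 30 mm high. The arm's top is at 85 mm; only the screw and its collar rise above that. The screw stands upright through the arm.
- wing (a point): Centre of the screw's steel wing, the grip: an upright paddle 44 mm long (this point's x), 10 mm thick (y), 32 mm high, red stripe at its +x end. On the screw axis, 120 mm above the bench with the screw bottomed; z up. Right-hand thread: clockwise from above goes down, lead 1.5 mm a turn, friction about 0.06 N m. Rubber pads gripping it give roughly 0.1 rad at the stop.
- seat (a point): Centre of the top of the steel seat under the screw, 52 mm above the bench. At the start the screw is 45 to 115 degrees short of bottoming here; the wing's angle at the stop differs every time and no mark shows it. Past first contact the torque rises about 4 N m per radian of wing angle, and springs back. 0.3 to 0.6 N m is snug; 1 N m damages it.
- tip (a point): Centre of the screw's lower end face, seen in the gap under the arm. Its z in the fixture's frame is 52.00 mm when the screw is bottomed, 52.25 mm after backing off a sixth of a turn from first contact. Readings are far too coarse for that: feel the stop and count the angle from there.
- bush_top (a point): Centre of the top of the brass collar round the screw, 40 mm across, with six black marks 60 degrees apart; 91 mm above the bench. The collar does not turn. It is sprung and lifts 1 mm per N m of tightening torque (91.2 mm: bottomed with 0.2 N m; 92 mm: overtightened).
- flux_jar: White jar with black cap, 53 mm across, 64 mm high, standing loose beside the block. Origin at the centre of its underside. Leave alone.
- masking_tape: Roll of masking tape lying flat, 70 mm across, 20 mm high, loose. Origin at the centre of its underside. Leave alone.
- bench_block: Square steel block 65 x 65 x 21 mm, loose. Origin at the centre of its underside. Leave alone.

How it is judged (in metres and radians):
On the way, in this order (a step that is already met when the one before it is completed fails the run):
1. the screw is bottomed snugly: the tip is on its seat and the tightening torque lifts the collar by 0.2 mm or more (0.2 N m) for 0.1 s (z of bush_top in the frame of fixture above 0.0912 m and z of tip in the frame of fixture below 0.05203 m), for 0.1 s.
2. the screw is then backed off by a sixth of a turn, within 20 degrees (z of tip in the frame of fixture between 0.0521667 and 0.0523333 m), for 0.2 s.
At the end, for the whole second after the job is handed in: The screw, having been bottomed with at least 0.2 N m, stands 60 degrees (40 to 80 degrees) back from its bottom, that is with its tip 0.17 to 0.33 mm above the seat, and stays there, released (all of step 2); the robot touches nothing.
It fails at once if the screw is overtightened (1 N m or more: the collar lifts 1 mm) (z of bush_top in the frame of fixture above 0.092 m).
It fails at once if the jar, the tape roll or the steel block is moved by more than 15 mm or the jar is tipped (distance of any of flux_jar, masking_tape, bench_block from where it was at the start of the episode above 0.015 m or angle between flux_jar's own z axis and vertical above 0.4 rad).
It also fails if it takes over 61 s, if anything falls off the work surface, if the arm or the gripper's body presses on something with over 40 N, if the wrist force passes 120 N, or if a joint passes its speed limit or range.

## Robot

A 7-joint arm with a two-finger parallel gripper is mounted at the origin on a cart in front of the work surface, level with it; the furniture and walls round the work are solid. World frame = base frame: x ahead of the robot, y to its left, z up, the work surface at z = 0. Lengths are in mm, angles in rad, forces in N, time in s.
With the tool pointing down it reaches from about 400 to 850 mm from the base axis. Payload 4.4 kg.
Tool frame: the origin (TCP) lies at the very end of the fingers, on their centre line; the grasp point (between the pads) lies 19 mm behind it; z points along the fingers, y is the line along which they close (so a half turn about z gives the same grasp; the last joint's range is limited). The gripper opens to 94 mm and grips with 3 to 60 N. Pads are 16 mm wide; open, the fingers measure 119 mm over their backs; the gripper's body (75 mm by 177 mm) begins 78 mm behind the grasp point.
Start: joints at [-1.374, 0.628, 0.038, 1.517, -0.027, 0.996, -0.02], TCP at [168.835, 627.705, 205.478] pointing down, gripper open.
Joint ranges: [-3.06, 3.06], [-0.37, 2.12], [-1.25, 1.32], [0.18, 2.47], [-1.1, 4.24], [0.23, 1.98], [-2.94, 2.94]. Speed limits (rad/s): [2.57, 2.57, 3.14, 3.14, 3.14, 3.14, 3.14].

## Interface

Orientations are given as a 3x3 rotation matrix whose columns are the frame's x, y, z axes.
In Python, from cell import r gives the robot as it stands. The module is installed in compiled form; this text tells all that it offers.
- The arm moves only by the tool step_arm, never from a script. Its argument "series" is a list of rows, each a list of 5 numbers: the shift along the tool's x, y, z in m, then the turn about the tool's z in rad, then the closure in counts, from 0 (fully open) to 255 (shut). A call has 1 to 8 rows; each row is the pose to reach, as a shift and turn from the pose commanded when the call began, along the tool's axes at that moment; what a row does not reach only later rows make up. A row lasts 1/10 s, in which the tool goes at most 50 mm and 8.59 degrees, less where a joint would pass 70% of its speed; a pose out of reach is approached as far as the arm can. A call with a gripper value outside its range is refused whole. The fingers move at their own pace and stop on an object; the grip force is fixed at half the most. Time passes only in rows, so rows that repeat a pose let the fingers close. It gives the time, the measured TCP pose, the force, the opening and the grip force at its end, in the units of the state.
- r.observe(): the state, without advancing time (a new reading comes with each control period).
- r.capture(name): name is "side" or "top" or "wrist"; returns the picture (420x560x3 uint8, red, green, blue); there is no depth.
- r.camera_params(name): a dict with "camera_matrix" (3x3 intrinsics, pixels), "D" ([k1, k2, p1, p2, k3] as OpenCV has them; the pictures are not rectified), "R" (3x3) and "t" (3): a world point X has camera coordinates R X + t. Camera axes: x right, y down, z forward; pixel columns grow to the right and rows downward; lengths in mm; the calibration is good to about 2 mm. A picture is of the moment at which its call begins: read the wrist's pose just before it. camera_params takes no time and is no camera call; for the wrist camera it gives the pose at the moment of the call.
- r.hand_in(): hands the job in; it is judged then, once.
The state is a dict: "clock": time; "joint_positions": joint angles; "qd": joint speeds; "effort": joint torques, N m; "position": TCP position; "eef_rot": TCP orientation; "contact_force": force on the tool from outside, world axes, zero at the start; "wrist_torque": the same for the moment, N m; "gripper_width": finger opening in mm; "grip_force": force on a finger pad.
Only numpy, scipy, OpenCV 4.12 (cv2) and the standard library are available. Lean on these libraries where they do the work, as an engineer would, in place of code of your own. Each camera call takes 0.05 s, during which the arm holds its last target. There are 200 camera calls.

## Working session

There is one attempt and no reset: what is moved stays moved. The work goes in short steps, Python scripts to look and compute and a tool call to move; the robot and the scene stay as the last step left them, time stands still between calls to the robot, and variables do not carry over. Pictures are saved under pics/ and viewed, at most 10 in all, crops included, and the job is handed in when it is done.

Besides the shell and the picture viewer there is one more tool, called after "Emit:" as name(argument=value, ...) on one line, values as JSON. step_arm: Moves the arm, as the interface text tells. Its arguments: {"type":"object","properties":{"series":{"type":"array","items":{"type":"array","items":{"type":"number"}}}},"required":["series"]}

```bash
mkdir -p pics
python3 - <<'E'
from cell import r
import cv2,numpy as np
s=r.observe();print({k:np.round(v,3).tolist() for k,v in s.items()})
for n in("side","top","wrist"):
    p=r.camera_params(n);print(n,np.round(p["t"]).tolist(),np.round(-p["R"].T@p["t"]).tolist())
    cv2.imwrite(f"pics/{n}0.png",r.capture(n)[:,:,::-1])
E
```

```text
{'clock': 0.0, 'joint_positions': [-1.374, 0.629, 0.038, 1.518, -0.027, 0.996, -0.02], 'qd': [0.001, -0.0, 0.0, 0.001, 0.001, -0.0, 0.0], 'effort': [-0.0, -54.973, 1.143, -18.664, -0.052, 0.024, 0.0], 'position': [168.63, 627.037, 204.562], 'eef_rot': [[-0.966, 0.26, -0.0], [0.26, 0.966, -0.002], [-0.0, -0.002, -1.0]], 'contact_force': [-0.995, -0.562, -0.184], 'wrist_torque': [0.001, -0.028, -0.022], 'grip_force': 0.0, 'gripper_width': 93.913}
side [-629.0, 67.0, 913.0] [394.0, -889.0, 537.0]
top [-204.0, 618.0, 845.0] [480.0, -193.0, 932.0]
wrist [-649.0, -29.0, 393.0] [92.0, 648.0, 384.0]
```

View pics/top0.png

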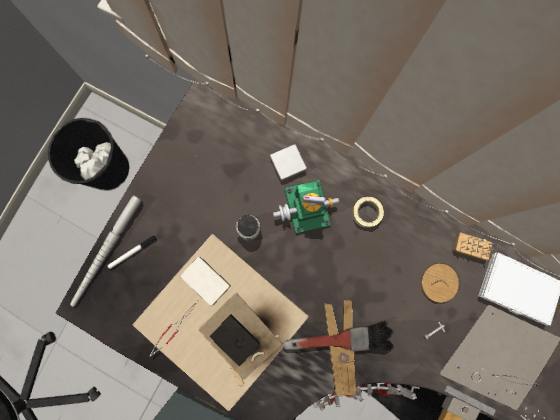

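View pics/side0.png

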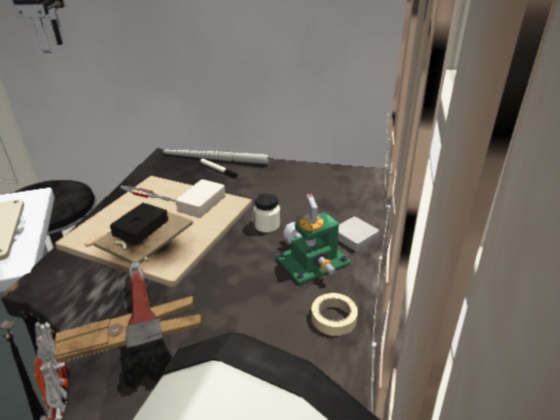

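The top view shows the block at about (308,205) with its wing around (320,202), the tape at (368,212), the jar at (248,227) and the steel block at (288,162). In the side view the wing is at about (311,207). I'll enlarge both.

Run:
```python
import cv2,numpy as np
a=cv2.imread("pics/top0.png")[165:245,260:360];b=cv2.imread("pics/side0.png")[180:290,260:370]
f=lambda i,w:cv2.resize(i,(w,int(i.shape[0]*w/i.shape[1])),interpolation=cv2.INTER_CUBIC)
a=f(a,400);b=f(b,400)
c=np.zeros((400,800,3),np.uint8);c[:320,:400]=a;c[:400,400:]=b[:400]
cv2.imwrite("pics/crop0.png",c)
```

```text
(no output)
```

View pics/crop0.png

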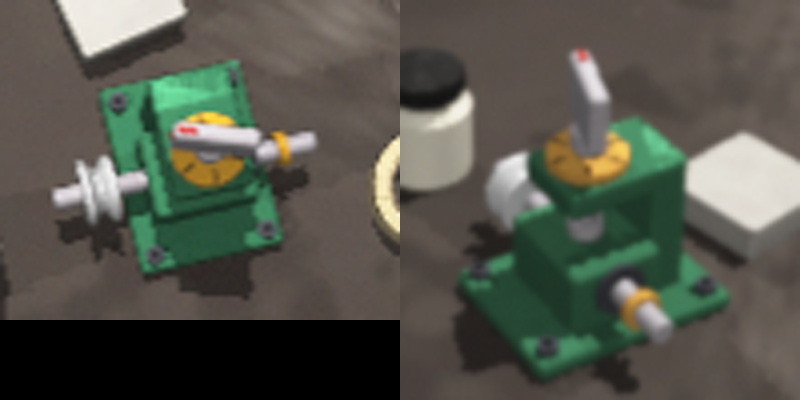

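The enlarged crops show the wing's top face in both views. In the top crop it runs from the red end (176,131) to the plain end (258,141). In the side crop it runs from red (582,53) to plain (606,98). The collar centre is at (208,148) in the top crop and (588,155) in the side crop.

```bash
cat > h.py <<'E'
from cell import r
import cv2,numpy as np
def ray(p,uv):
    K,D,R,t=[np.array(p[k],float) for k in("camera_matrix","D","R","t")]
    x=cv2.undistortPoints(np.array([[uv]],float),K,D)[0,0]
    d=R.T@np.r_[x,1]; return -R.T@t,d/np.linalg.norm(d)
def tri(rs):
    A=sum(np.eye(3)-np.outer(d,d) for c,d in rs);b=sum((np.eye(3)-np.outer(d,d))@c for c,d in rs)
    X=np.linalg.solve(A,b);return X,max(np.linalg.norm(np.cross(X-c,d)) for c,d in rs)
def proj(p,X):
    return cv2.projectPoints(np.array([X],float),cv2.Rodrigues(np.array(p["R"]))[0],np.array(p["t"],float),np.array(p["camera_matrix"],float),np.array(p["D"],float))[0][0,0]
def atz(cd,z):
    c,d=cd; return c+d*(z-c[2])/d[2]
E
python3 - <<'E'
from h import *
T=r.camera_params("top");S=r.camera_params("side")
for n,a,b in(("red",(176,131),(582,53)),("plain",(258,141),(606,98)),("collar",(208,148),(588,155))):
    X,e=tri([ray(T,(260+a[0]/4,165+a[1]/4)),ray(S,(260+(b[0]-400)/3.636,180+b[1]/3.636))]);print(n,X.round(1),round(e,1))
for n,uv,z in(("jar",(248,222),64),("tape",(368,212),20),("blk",(288,162),21)):print(n,atz(ray(T,uv),z).round())
# fixture y axis : base plate edges at low z
for uv in((100,90),(238,63),(146,272),(282,240)):print(atz(ray(T,(260+uv[0]/4,165+uv[1]/4)),10).round())
p=r.observe();print(p["position"])
E
```

```text
red [ 630.2 -271.7  131.9] 1.3
plain [ 625.1 -312.9  133. ] 2.3
collar [ 627.6 -292.2   88.3] 0.1
jar [ 591. -156.   64.]
tape [ 614. -428.   20.]
blk [ 734. -248.   21.]
[ 677. -240.   10.]
[ 691. -321.   10.]
[ 570. -263.   10.]
[ 587. -342.   10.]
[168.71642587 627.25842973 204.80163911]
```

Emit:
step_arm(series=[[-0.415,-0.341,0,1.1,0],[-0.415,-0.341,0,1.1,0],[-0.415,-0.341,0,1.1,0],[-0.415,-0.341,0,1.1,0],[-0.415,-0.341,0,1.1,0],[-0.415,-0.341,0,1.1,0],[-0.415,-0.341,0,1.1,0],[-0.415,-0.341,0,1.1,0]])

```text
clock: 0.95
position: [402.0, 300.5, 205.5]
eef_rot: [[-0.203, 0.979, 0.0], [0.979, 0.203, -0.0], [-0.0, 0.0, -1.0]]
contact_force: [0.7, 0.1, 0.0]
gripper_width: 93.9
grip_force: 0.0
```

```bash
cat >> h.py <<'E'
def st():
    s=r.observe();R=np.array(s["eef_rot"]);p=np.array(s["position"])
    print(s["clock"],p.round(1),"xang",np.degrees(np.arctan2(R[1,0],R[0,0])).round(2),"z",R[:,2].round(3),"q",np.round(s["joint_positions"],2),"F",np.round(s["contact_force"],1),"M",np.round(s["wrist_torque"],3),"w",round(s["gripper_width"],1),"g",round(s["grip_force"],1))
    return p,R
E
python3 - <<'E'
from h import *
p,R=st();print((R.T@(np.array([600,-290,205])-p)).round())
E
```

```text
0.95 [402.  300.5 205.5] xang 101.7 z [ 0. -0. -1.] q [-0.95  0.44  0.36  1.93 -0.21  0.81 -0.27] F [0.7 0.1 0. ] M [-0.004 -0.003  0.012] w 93.9 g 0.0
[-618.   74.    1.]
```

Emit:
step_arm(series=[[-0.626,0.1,0,0.33,0],[-0.626,0.1,0,0.33,0],[-0.626,0.1,0,0.33,0],[-0.626,0.1,0,0.33,0],[-0.626,0.1,0,0.33,0],[-0.626,0.1,0,0.33,0],[-0.626,0.1,0,0.33,0],[-0.626,0.1,0,0.33,0]])

```text
clock: 1.75
position: [544.9, -73.1, 205.3]
eef_rot: [[0.122, 0.993, -0.0], [0.993, -0.122, 0.0], [0.0, -0.0, -1.0]]
contact_force: [1.1, 0.9, 0.4]
gripper_width: 93.8
grip_force: 0.0
```

Run:
```python
from h import *
p,R=st();print((R.T@(np.array([627.6,-292,205])-p)).round())
```

```text
1.75 [544.9 -73.1 205.3] xang 83.02 z [-0.  0. -1.] q [-0.22  0.52  0.45  1.81 -0.29  0.88  0.25] F [1.1 0.9 0.4] M [-0.063 -0.008  0.062] w 93.8 g 0.0
[-207.  109.    0.]
```

Emit:
step_arm(series=[[-0.207,0.109,0,0,0],[-0.207,0.109,0,0,0],[-0.207,0.109,0,0,0],[-0.207,0.109,0,0,0],[-0.207,0.109,0,0,0],[-0.207,0.109,0,0,0],[-0.207,0.109,0,0,0]])

```text
clock: 2.45
position: [627.0, -290.2, 204.5]
eef_rot: [[0.123, 0.992, -0.001], [0.992, -0.123, 0.001], [0.001, -0.002, -1.0]]
contact_force: [-0.8, 0.3, 0.0]
gripper_width: 94.0
grip_force: 0.0
```

Run:
```python
from h import *
p,R=st()
W=r.camera_params("wrist");print(proj(W,(627.6,-292,136)))
i=r.capture("wrist");cv2.imwrite("pics/w1.png",cv2.resize(i,(784,588))[:,:,::-1])
```

```text
2.45 [ 627.  -290.2  204.5] xang 82.93 z [-0.001  0.001 -1.   ] q [ 0.17  0.73  0.42  1.39 -0.31  1.09  0.52] F [-0.8  0.3  0. ] M [ 0.01   0.051 -0.015] w 94.0 g 0.0
[277.77255621 228.8814049 ]
```

View pics/w1.png

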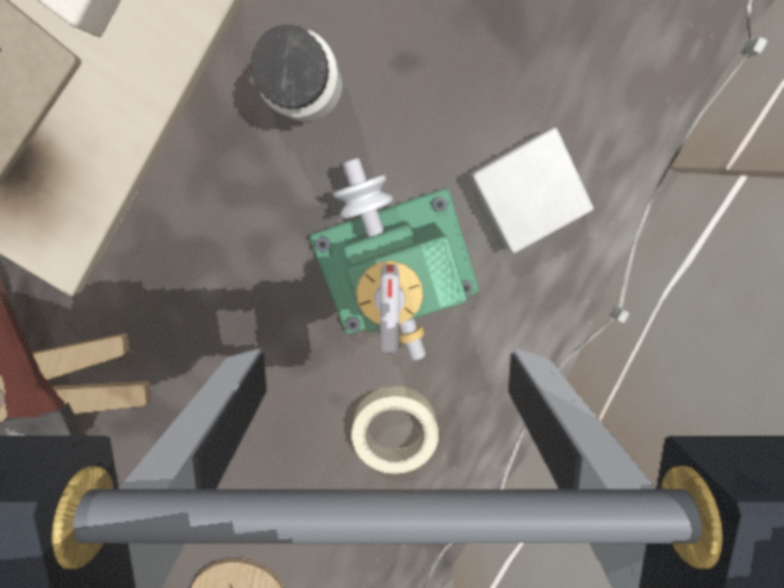

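The wrist view shows the wing's top face, nearly parallel to the image vertical. Its red end is at about (390,275) and its far end at about (389,348). The collar spans x 356–423 and y 262–327. All of this agrees with my estimate, so I descend.

Emit:
step_arm(series=[[-0.001,0.001,0.05,0,0],[-0.001,0.001,0.09,0,0],[-0.001,0.001,0.102,0,0],[-0.001,0.001,0.102,0,0]])

```text
clock: 2.9
position: [627.6, -288.6, 101.9]
eef_rot: [[0.12, 0.993, -0.003], [0.993, -0.12, 0.002], [0.002, -0.004, -1.0]]
contact_force: [1.1, 0.9, -0.0]
gripper_width: 93.8
grip_force: 0.0
```

Run:
```python
from h import *
p,R=st()
T=r.camera_params("top");S=r.camera_params("side")
a=r.capture("top")[150:250,260:380];b=r.capture("side")[160:260,255:375]
c=np.hstack([cv2.resize(x,(400,333),interpolation=3) for x in(a,b)]);cv2.imwrite("pics/c2.png",c[:,:,::-1])
```

```text
2.9 [ 627.6 -288.6  101.9] xang 83.11 z [-0.003  0.002 -1.   ] q [ 0.19  0.83  0.38  1.48 -0.36  0.9   0.56] F [ 1.1  0.9 -0. ] M [-0.057  0.065 -0.007] w 93.8 g 0.0
```

View pics/c2.png

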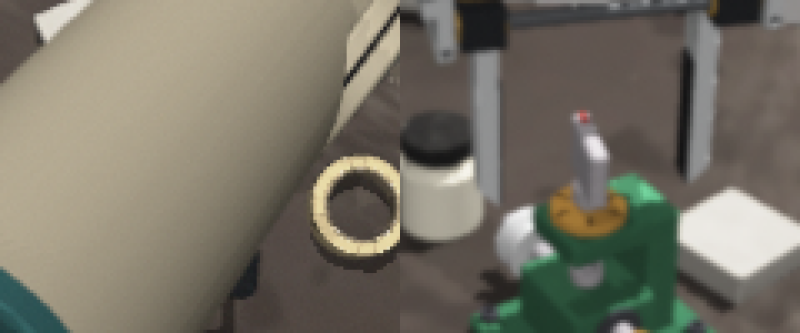

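The fingers straddle the wing, with the wing near mid-gap at about (590,160) in the side crop. I nudge 3 mm along -x and close.

Emit:
step_arm(series=[[-0.003,0,0,0,120],[-0.003,0,0,0,200],[-0.003,0,0,0,255],[-0.003,0,0,0,255],[-0.003,0,0,0,255],[-0.003,0,0,0,255],[-0.003,0,0,0,255],[-0.003,0,0,0,255]])

```text
clock: 3.8
position: [628.0, -294.1, 103.3]
eef_rot: [[0.122, 0.993, -0.0], [0.993, -0.122, 0.0], [0.0, -0.0, -1.0]]
contact_force: [-1.0, -0.4, -0.7]
gripper_width: 33.2
grip_force: 0.0
```

```bash
python3 -c "
from h import *
st()"
```

```text
3.8 [ 628.  -294.1  103.3] xang 83.01 z [-0.  0. -1.] q [ 0.19  0.83  0.38  1.48 -0.36  0.9   0.56] F [-1.  -0.4 -0.7] M [-0.073  0.078  0.006] w 33.2 g 0.0
```

Emit:
step_arm(series=[[0.001,0,0,0,255],[0.001,0,0,0,255],[0.001,0,0,0,255],[0.001,0,0,0,255],[0.001,0,0,0,255],[0.001,0,0,0,255]])

```text
clock: 4.4
position: [628.0, -293.1, 104.1]
eef_rot: [[0.122, 0.993, -0.0], [0.993, -0.122, 0.0], [0.0, -0.0, -1.0]]
contact_force: [-2.8, 1.3, 5.3]
gripper_width: 10.3
grip_force: 50.2
```

```bash
python3 -c "
from h import *
st()"
```

```text
4.4 [ 628.  -293.1  104.1] xang 83.0 z [-0.  0. -1.] q [ 0.19  0.83  0.38  1.48 -0.36  0.9   0.56] F [-2.8  1.3  5.3] M [0.26  0.515 0.011] w 10.3 g 50.2
```

Emit:
step_arm(series=[[0,0,0,0.1,255],[0,0,0,0.2,255],[0,0,0,0.3,255],[0,0,0,0.3,255]])

```text
clock: 4.8
position: [627.1, -292.9, 104.1]
eef_rot: [[0.412, 0.911, -0.002], [0.911, -0.412, 0.001], [-0.0, -0.002, -1.0]]
contact_force: [-5.2, 2.2, 6.9]
gripper_width: 9.8
grip_force: 46.4
```

```bash
python3 -c "
from h import *
st()"
```

```text
4.8 [ 627.1 -292.9  104.1] xang 65.7 z [-0.002  0.001 -1.   ] q [ 0.15  0.85  0.46  1.48 -0.44  0.92  0.32] F [-5.2  2.2  6.9] M [0.319 0.788 0.075] w 9.8 g 46.4
```

Emit:
step_arm(series=[[0,-0.0005,0,0.1,255],[0,-0.0005,0,0.2,255],[0,-0.0005,0,0.3,255],[0,-0.0005,0,0.4,255],[0,-0.0005,0,0.4,255]])

```text
clock: 5.3
position: [626.1, -292.1, 104.0]
eef_rot: [[0.734, 0.679, -0.003], [0.679, -0.734, 0.002], [-0.001, -0.003, -1.0]]
contact_force: [-6.2, 3.2, 9.6]
gripper_width: 9.8
grip_force: 46.5
```

```bash
python3 -c "
from h import *
st()"
```

```text
5.3 [ 626.1 -292.1  104. ] xang 42.79 z [-0.003  0.002 -1.   ] q [ 0.1   0.87  0.57  1.49 -0.53  0.95 -0.  ] F [-6.2  3.2  9.6] M [0.55  1.179 0.118] w 9.8 g 46.5
```

Emit:
step_arm(series=[[0,-0.001,-0.0005,0.05,255],[0,-0.001,-0.0005,0.1,255],[0,-0.001,-0.0005,0.1,255]])

```text
clock: 5.6
position: [625.8, -291.8, 104.1]
eef_rot: [[0.797, 0.604, -0.002], [0.604, -0.797, 0.001], [-0.001, -0.002, -1.0]]
contact_force: [-4.5, 2.3, 6.1]
gripper_width: 10.0
grip_force: 46.4
```

```bash
python3 -c "
from h import *
st()"
```

```text
5.6 [ 625.8 -291.8  104.1] xang 37.13 z [-0.002  0.001 -1.   ] q [ 0.08  0.87  0.6   1.49 -0.56  0.95 -0.08] F [-4.5  2.3  6.1] M [0.257 0.818 0.081] w 10.0 g 46.4
```

Emit:
step_arm(series=[[0,-0.0008,-0.0005,0.05,255],[0,-0.0008,-0.0005,0.1,255],[0,-0.0008,-0.0005,0.1,255]])

```text
clock: 5.9
position: [625.6, -291.5, 104.1]
eef_rot: [[0.853, 0.522, -0.002], [0.522, -0.853, 0.0], [-0.002, -0.001, -1.0]]
contact_force: [-3.3, 1.0, 2.7]
gripper_width: 9.6
grip_force: 46.3
```

```bash
python3 -c "
from h import *
st()"
```

```text
5.9 [ 625.6 -291.5  104.1] xang 31.44 z [-0.002  0.    -1.   ] q [ 0.07  0.88  0.62  1.49 -0.58  0.96 -0.16] F [-3.3  1.   2.7] M [0.05  0.708 0.062] w 9.6 g 46.3
```

Emit:
step_arm(series=[[0,-0.0003,0,0.05,255],[0,-0.0003,0,0.1,255],[0,-0.0003,0,0.1,255]])

```text
clock: 6.2
position: [625.4, -291.2, 104.1]
eef_rot: [[0.901, 0.435, -0.002], [0.435, -0.901, 0.0], [-0.002, -0.001, -1.0]]
contact_force: [-4.6, 1.6, 2.6]
gripper_width: 9.6
grip_force: 46.3
```

```bash
python3 -c "
from h import *
st()"
```

```text
6.2 [ 625.4 -291.2  104.1] xang 25.76 z [-0.002  0.    -1.   ] q [ 0.06  0.89  0.65  1.49 -0.6   0.97 -0.25] F [-4.6  1.6  2.6] M [0.075 0.924 0.067] w 9.6 g 46.3
```

Emit:
step_arm(series=[[-0.001,-0.0003,0,0.05,255],[-0.001,-0.0003,0,0.1,255],[-0.001,-0.0003,0,0.1,255]])

```text
clock: 6.5
position: [625.3, -290.9, 104.1]
eef_rot: [[0.939, 0.344, -0.001], [0.344, -0.939, 0.001], [-0.0, -0.001, -1.0]]
contact_force: [-3.1, 1.9, 0.9]
gripper_width: 9.8
grip_force: 46.2
```

```bash
python3 -c "
from h import *
st()"
```

```text
6.5 [ 625.3 -290.9  104.1] xang 20.1 z [-0.001  0.001 -1.   ] q [ 0.05  0.89  0.67  1.5  -0.63  0.98 -0.33] F [-3.1  1.9  0.9] M [0.157 0.612 0.08 ] w 9.8 g 46.2
```

Emit:
step_arm(series=[[-0.0005,-0.0003,0,0.05,255],[-0.0005,-0.0003,0,0.1,255],[-0.0005,-0.0003,0,0.1,255]])

```text
clock: 6.8
position: [625.1, -290.6, 104.1]
eef_rot: [[0.969, 0.249, -0.0], [0.249, -0.969, 0.001], [0.0, -0.001, -1.0]]
contact_force: [-2.0, 2.8, 0.0]
gripper_width: 10.0
grip_force: 46.1
```

```bash
python3 -c "
from h import *
st()"
```

```text
6.8 [ 625.1 -290.6  104.1] xang 14.4 z [-0.     0.001 -1.   ] q [ 0.04  0.9   0.7   1.5  -0.65  0.98 -0.41] F [-2.   2.8  0. ] M [0.263 0.426 0.065] w 10.0 g 46.1
```

Emit:
step_arm(series=[[0,-0.0005,0,0.05,255],[0,-0.0005,0,0.1,255],[0,-0.0005,0,0.1,255]])

```text
clock: 7.1
position: [625.0, -290.2, 104.1]
eef_rot: [[0.989, 0.151, 0.0], [0.151, -0.989, 0.001], [0.0, -0.001, -1.0]]
contact_force: [-1.4, 2.6, 0.2]
gripper_width: 9.9
grip_force: 46.1
```

```bash
python3 -c "
from h import *
st()"
```

```text
7.1 [ 625.  -290.2  104.1] xang 8.68 z [ 0.     0.001 -1.   ] q [ 0.02  0.91  0.72  1.5  -0.67  0.99 -0.49] F [-1.4  2.6  0.2] M [0.346 0.341 0.039] w 9.9 g 46.1
```

Emit:
step_arm(series=[[0,-0.0005,0,0.05,255],[0,-0.0005,0,0.1,255],[0,-0.0005,0,0.1,255]])

```text
clock: 7.4
position: [625.0, -289.9, 104.2]
eef_rot: [[0.999, 0.052, 0.0], [0.052, -0.999, 0.0], [0.0, -0.0, -1.0]]
contact_force: [-0.4, 1.1, 0.0]
gripper_width: 9.8
grip_force: 46.1
```

```bash
python3 -c "
from h import *
st()"
```

```text
7.4 [ 625.  -289.9  104.2] xang 2.98 z [ 0.  0. -1.] q [ 0.01  0.92  0.75  1.5  -0.69  1.   -0.57] F [-0.4  1.1  0. ] M [0.298 0.283 0.179] w 9.8 g 46.1
```

Emit:
step_arm(series=[[0,-0.0002,0,0.02,255],[0,-0.0002,0,0.04,255],[0,-0.0002,0,0.04,255]])

```text
clock: 7.7
position: [624.9, -289.8, 104.2]
eef_rot: [[1.0, 0.01, 0.0], [0.01, -1.0, 0.0], [0.0, -0.0, -1.0]]
contact_force: [1.5, 1.5, -2.4]
gripper_width: 9.7
grip_force: 45.9
```

```bash
python3 -c "
from h import *
st()"
```

```text
7.7 [ 624.9 -289.8  104.2] xang 0.55 z [ 0.  0. -1.] q [ 0.01  0.92  0.76  1.5  -0.7   1.01 -0.61] F [ 1.5  1.5 -2.4] M [0.249 0.051 0.341] w 9.7 g 45.9
```

Emit:
step_arm(series=[[0,0,0,0.02,255],[0,0,0,0.035,255],[0,0,0,0.035,255],[0,0,0,0.035,255]])

```text
clock: 8.1
position: [624.9, -289.7, 104.2]
eef_rot: [[1.0, -0.026, 0.0], [-0.026, -1.0, 0.0], [0.0, -0.0, -1.0]]
contact_force: [2.0, 1.6, -4.9]
gripper_width: 10.1
grip_force: 46.4
```

```bash
python3 -c "
from h import *
st()"
```

```text
8.1 [ 624.9 -289.7  104.2] xang -1.47 z [ 0.  0. -1.] q [ 0.    0.92  0.77  1.5  -0.71  1.01 -0.64] F [ 2.   1.6 -4.9] M [ 0.42  -0.216  0.459] w 10.1 g 46.4
```

Emit:
step_arm(series=[[0,0,0,-0.1,255],[0,0,0,-0.24,255],[0,0,0,-0.38,255],[0,0,0,-0.52,255],[0,0,0,-0.66,255],[0,0,0,-0.8,255],[0,0,0,-0.8,255]])

```text
clock: 8.8
position: [625.8, -292.1, 104.3]
eef_rot: [[0.715, 0.699, 0.003], [0.699, -0.715, -0.003], [0.001, 0.004, -1.0]]
contact_force: [5.1, -1.6, -9.7]
gripper_width: 9.8
grip_force: 45.7
```

```bash
python3 -c "
from h import *
st()"
```

```text
8.8 [ 625.8 -292.1  104.3] xang 44.37 z [ 0.003 -0.003 -1.   ] q [ 0.1   0.86  0.56  1.5  -0.53  0.93  0.02] F [ 5.1 -1.6 -9.7] M [-0.295 -0.962 -0.006] w 9.8 g 45.7
```

Emit:
step_arm(series=[[0.0005,0.0007,0.0005,-0.13,255],[0.0005,0.0007,0.0005,-0.26,255],[0.0005,0.0007,0.0005,-0.375,255],[0.0005,0.0007,0.0005,-0.375,255],[0.0005,0.0007,0.0005,-0.375,255]])

```text
clock: 9.3
position: [626.9, -292.7, 104.2]
eef_rot: [[0.412, 0.911, 0.004], [0.911, -0.412, -0.004], [-0.002, 0.005, -1.0]]
contact_force: [4.6, -1.5, -6.6]
gripper_width: 9.5
grip_force: 45.9
```

```bash
python3 -c "
from h import *
st()"
```

```text
9.3 [ 626.9 -292.7  104.2] xang 65.68 z [ 0.004 -0.004 -1.   ] q [ 0.15  0.84  0.47  1.49 -0.44  0.91  0.32] F [ 4.6 -1.5 -6.6] M [-0.232 -0.791  0.022] w 9.5 g 45.9
```

Backed off to 65.7°, which is about 61° from first contact. I open the fingers and rise.

Emit:
step_arm(series=[[0,0,0,0,200],[0,0,0,0,150],[0,0,0,0,100],[0,0,0,0,60],[0,0,0,0,60],[0,0,0,0,60],[0,0,0,0,60]])

```text
clock: 10.0
position: [625.4, -290.3, 104.0]
eef_rot: [[0.41, 0.912, -0.0], [0.912, -0.41, -0.0], [-0.0, -0.0, -1.0]]
contact_force: [-0.3, -0.3, -0.3]
gripper_width: 62.2
grip_force: 0.0
```

Emit:
step_arm(series=[[0,0,-0.03,0,60],[0,0,-0.07,0,60],[0,0,-0.1,0,60],[0,0,-0.1,0,60]])

```text
clock: 10.4
position: [627.9, -292.3, 209.2]
eef_rot: [[0.41, 0.912, 0.008], [0.912, -0.41, -0.004], [-0.001, 0.009, -1.0]]
contact_force: [0.2, 0.0, 1.0]
gripper_width: 72.2
grip_force: 0.0
```

Run:
```python
from h import *
p,R=st()
i=r.capture("wrist");cv2.imwrite("pics/w2.png",cv2.resize(i[120:300,180:380],(600,540),interpolation=3)[:,:,::-1])
```

```text
10.4 [ 627.9 -292.3  209.2] xang 65.82 z [ 0.008 -0.004 -1.   ] q [ 0.12  0.74  0.52  1.4  -0.38  1.1   0.28] F [0.2 0.  1. ] M [-0.087  0.07  -0.002] w 72.2 g 0.0
```

View pics/w2.png

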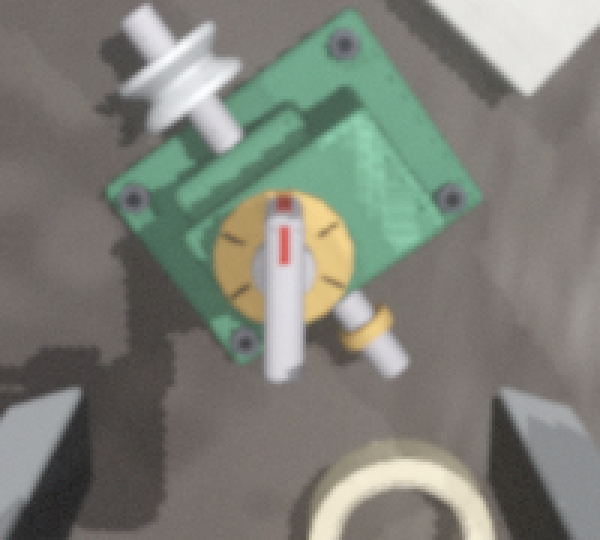

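The wing runs from (285,200) to (284,378), upright in the picture. It therefore sits in line with the tool at about 66°, which is 61° back from contact, and nothing is touching it. Handing in.

```bash
python3 -c "
from cell import r
print(r.hand_in())"
```

```text
the job is handed in; nothing more can be done
None
```

I turned the screw clockwise until it bottomed at about 0.4 N m, backed it off about 61° from first contact, released it and handed the job in; the hand-in returned no verdict.

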